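# Level the board carrier with spacer plates

### The arm

A 6-joint arm with a two-finger parallel gripper is mounted at the origin on the work surface. World frame = base frame: x ahead of the robot, y to its left, z up, the work surface at z = 0. Lengths are in m, angles in rad, forces in N, time in s.
With the tool pointing down it reaches from about 0.375 to 0.975 m from the base axis. Payload 3.8 kg.
Tool frame: the origin (TCP) lies midway between the tips of the shut fingers; the grasp point (between the pads) lies 19 mm behind it; x points along the fingers, y is the direction in which the jaws open and shut, and the axes are right-handed (so a half turn about x gives the same grasp; the last joint's range is limited). The gripper opens to 88 mm and grips with 3 to 60 N. Pads are 18 mm wide; open, the fingers measure 123 mm over their backs; the gripper's body (75 mm by 187 mm) begins 45 mm behind the grasp point.
Start: joints at [1.266, 0.264, 1.604, -0, 1.274, -0.037], TCP at [0.179, 0.651, 0.239] pointing down, gripper open.
Joint ranges: [-2.63, 2.63], [-0.94, 2.18], [0.31, 2.57], [-1.31, 4.45], [0, 2.66], [-2.55, 2.55]. Speed limits (rad/s): [2.57, 2.57, 3.14, 3.14, 3.14, 3.14].

### API

Orientations are given as a rotation vector (axis times angle).
In Python, from cell import manip, inverse_kinematics, cams, order gives the robot as it stands. Calls block until the motion is done:
- manip.move_pose(position, orientation): joint-space move of the TCP to a pose.
- manip.move_linear(position, rate=0.15, rot=None): straight line of the TCP; rot=None keeps the orientation; rate is the mean speed in m/s.
- manip.set_joints(angles): joint-space move.
- manip.set_gripper(opening, force=None): finger opening in m; force is the grip in N (None keeps the last); returns when the fingers have stopped.
- manip.dwell(seconds).
- inverse_kinematics(position, orientation): joint angles nearest the present ones, or None.
- manip.state(): the state.
- cams.capture(name): name is "scene" or "side" or "wrist"; returns a dict with "image" (400x640x3 uint8, blue, green, red), "z_map" (400x640 float32, m along the optical axis (not along the pixel's ray), 0 where there is no reading), "intrinsics" (3x3 intrinsics, pixels), "k1" (the pictures are not rectified: a ray, as slopes to the right and down, at radius r is drawn at 1 + k1 r^2 times it, then the intrinsics apply), "position" and "orientation" of the camera in the world; the wrist camera has in their place "T_tool_cam" (4x4, takes a point from camera to tool coordinates, whose origin is the TCP and whose axes are the tool frame's). Camera axes: x right, y down, z forward; pixel columns grow to the right and rows downward; lengths in m; the calibration is good to about 2 mm. A picture is of the moment at which its call begins: read the wrist's pose just before it.
A pose or a line that the arm cannot do raises manip.IKError and nothing moves.
- order.close_job(): hands the job in, once; it reports no verdict.
The state is a dict: "clock": time; "joint_pos": joint angles; "joint_velocities": joint speeds; "tau": joint torques, N m; "tool_pos": TCP position; "tcp_rot": TCP orientation; "contact_force": force on the tool from outside, world axes, zero at the start; "moment": the same for the moment, N m; "gripper_width": finger opening in m.
Only numpy, scipy, OpenCV 4.12 (cv2) and the standard library are available. Lean on these libraries where they do the work, as an engineer would, in place of code of your own. Each camera call takes 0.05 s, during which the arm holds its last target. There are 200 camera calls.

### The job

Set the circuit-board carrier up level for inspection: on the black rectangle of the dark base, stack the spacer plates that together are as tall as the round riser standing on that base. Then lay the carrier board side up and lengthwise along the base, centred between the two, bridging from riser to stack so that it lies level, and let go. Lower the carrier, do not drop or tip it, and leave the jar, dish and screwdriver alone.

Things in the scene. Friction and masses are not known exactly. Their poses are not given: they have to be found in the camera images.
- base: Fixed dark steel set-up base lying on the bench, 280 x 130 mm, 8 mm thick. Origin at the centre of its underside (bench level), z up. Its x axis runs along its 280 mm length, from the spacer field towards the riser place; y across.
- spacer_field (a point): Centre of the black rectangle (52 mm along the base's x, 96 mm along its y, flush) on the base's top, 70 mm from the base's centre towards its -x end: here the spacers are stacked. The point lies on the base's top, 8 mm above the bench.
- riser_place (a point): Point on the base's top (8 mm above the bench), 70 mm from the base's centre towards its +x end: one of the three risers always stands exactly here.
- mid (a point): Point on the base's top, half-way between spacer field and riser place.
- carrier_centre (a point): Centre of the loose board carrier: a steel bar 200 x 50 x 10 mm (0.3 to 0.55 kg) lying flat, circuit board (110 x 44 mm) screwed on its top, reaching 5 mm above the bar in the middle. Point: centre of the bar, 5 mm above its underside, also its centre of mass to 2 mm. x axis along its 200 mm length, y along its 50 mm width, z up out of the board. Either end may go either way.
- jar: Bystander: glass jar with steel lid, 64 mm across, about 80 mm tall; origin under its centre. Leave it alone.
- dish: Bystander: open steel dish, 90 mm across, 25 mm tall; origin under its centre. Leave it alone.
- screwdriver: Bystander: screwdriver 170 mm long lying on the bench, x along its length. Leave it alone.
- riser36_top (a point): Centre of the flat top of the 36 mm tall riser: a round aluminium block 70 mm across with a dark band, fixed. One of the three risers stands on the base at riser_place, the other two are spares on a board beyond it (8 mm thick, so that all riser feet are at the same height).
- riser48_top (a point): Centre of the flat top of the 48 mm tall riser: a round aluminium block 70 mm across with a dark band, fixed. One of the three risers stands on the base at riser_place, the other two are spares on a board beyond it (8 mm thick, so that all riser feet are at the same height).
- riser54_top (a point): Centre of the flat top of the 54 mm tall riser: a round aluminium block 70 mm across with a dark band, fixed. One of the three risers stands on the base at riser_place, the other two are spares on a board beyond it (8 mm thick, so that all riser feet are at the same height).
- spacer12_centre (a point): Centre (half-way up) of the loose 12 mm thick aluminium spacer plate, 90 mm along its x, 45 mm along its y, lying flat on the bench at the start, z up; about 0.13 kg. Two dark dots on its top are only a look.
- spacer18_centre (a point): Centre (half-way up) of the loose 18 mm thick aluminium spacer plate, 90 mm along its x, 45 mm along its y, lying flat on the bench at the start, z up; about 0.19 kg. Two dark dots on its top are only a look.
- spacer24_centre (a point): Centre (half-way up) of the loose 24 mm thick aluminium spacer plate, 90 mm along its x, 45 mm along its y, lying flat on the bench at the start, z up; about 0.25 kg. Two dark dots on its top are only a look.
- spacer30_centre (a point): Centre (half-way up) of the loose 30 mm thick aluminium spacer plate, 90 mm along its x, 45 mm along its y, lying flat on the bench at the start, z up; about 0.32 kg. Two dark dots on its top are only a look.
- spacer12: The 12 mm spacer itself; origin at the centre of its underside, same axes.
- spacer18: The 18 mm spacer itself; origin at the centre of its underside, same axes.
- spacer24: The 24 mm spacer itself; origin at the centre of its underside, same axes.
- spacer30: The 30 mm spacer itself; origin at the centre of its underside, same axes.
- carrier: The carrier itself; origin at the centre of the bar's underside, same axes.
- riser36: The 36 mm riser itself; origin at the centre of its foot.
- riser48: The 48 mm riser itself; origin at the centre of its foot.
- riser54: The 54 mm riser itself; origin at the centre of its foot.
Mind the look-alikes: they are no part of the job. Of the things shaped like the carrier, the bare steel one is meant.

How it is judged:
At the end, for the whole second after the job is handed in: Carrier at rest, level within 0.02 rad, borne by the riser and by a spacer whose centre is within 25 mm of the spacer field's; carrier centre within 20 mm of mid (both seen from above), its length within 0.2 rad of the base's. Unused spacers may lie anywhere (angle between carrier's own z axis and vertical below 0.02 rad and horizontal distance between carrier_centre and mid below 0.02 m and angle between the x axis of carrier and the x axis of base, either way round below 0.2 rad and (contact force between carrier and riser36 above 0.2 N or contact force between carrier and riser48 above 0.2 N or contact force between carrier and riser54 above 0.2 N) and ((contact force between carrier and spacer12 above 0.2 N and horizontal distance between spacer12_centre and spacer_field below 0.025 m) or (contact force between carrier and spacer18 above 0.2 N and horizontal distance between spacer18_centre and spacer_field below 0.025 m) or (contact force between carrier and spacer24 above 0.2 N and horizontal distance between spacer24_centre and spacer_field below 0.025 m) or (contact force between carrier and spacer30 above 0.2 N and horizontal distance between spacer30_centre and spacer_field below 0.025 m)) and linear speed of carrier below 0.02 m/s and angular speed of carrier below 0.1 rad/s); the robot touches nothing.
It fails at once if the jar is moved by more than 30 mm (distance of jar from where it was at the start of the episode above 0.03 m).
It fails at once if the dish is moved by more than 30 mm (distance of dish from where it was at the start of the episode above 0.03 m).
It fails at once if the screwdriver is moved by more than 30 mm (distance of screwdriver from where it was at the start of the episode above 0.03 m).
It fails at once if the carrier is tipped by more than 30 degrees (angle between carrier's own z axis and vertical above 0.524 rad).
It fails at once if the carrier is dropped (moves faster than 0.6 m/s while the gripper does not hold it) (linear speed of carrier above 0.6 m/s and contact force between carrier and the fingers below 0.05 N).
It also fails if it takes over 64 s, if anything falls off the work surface, if the arm or the gripper's body presses on something with over 40 N, if the wrist force passes 120 N, or if a joint passes its speed limit or range.

## Working session

There is one attempt and no reset: what is moved stays moved. The work goes in short steps, each a Python script; the robot and the scene stay as the last script left them, time stands still between calls to the robot, and variables do not carry over. Pictures are saved under pics/ and viewed, about 8 in all and at most 12, crops included, and the job is handed in when it is done.

```bash
ls; mkdir -p pics
python3 - <<'E'
from cell import manip,cams
import cv2,numpy as np,pickle
print(manip.state())
for n in("scene","side"):
    c=cams.capture(n); cv2.imwrite(f"pics/{n}0.png",c["image"]); pickle.dump(c,open(f"{n}0.pkl","wb"))
    print(n,c["intrinsics"],c["k1"],c["position"],c["orientation"])
E
```

```text
pics
{'clock': 0.0, 'joint_pos': array([ 1.26607348e+00,  2.64732699e-01,  1.60536220e+00, -4.72707056e-05,
        1.27374259e+00, -3.69179935e-02]), 'joint_velocities': array([-0.00087052,  0.00166204, -0.00067536, -0.00027765, -0.00011932,
        0.00090912]), 'tau': array([-7.39548250e-04, -5.02111459e+01, -3.56874382e+01,  7.27286562e-02,
        2.94082670e-02, -1.44212077e-04]), 'tool_pos': array([0.17842649, 0.65024099, 0.23740819]), 'tcp_rot': array([ 0.20847081,  1.56089206, -0.21196645]), 'contact_force': array([-0.13885855, -0.02940814, -0.36498553]), 'moment': array([-0.000832  , -0.00293922, -0.00693675]), 'gripper_width': 0.08791051261876663}
scene [[467.54082137   0.         323.54090878]
 [  0.         467.54082137 192.17878582]
 [  0.           0.           1.        ]] -0.07710398139286657 [1.67807718 0.83792502 1.15290846] [-1.22952419 -2.1720432   1.04570205]
side [[378.87054963   0.         322.7755546 ]
 [  0.         378.87054963 196.9509215 ]
 [  0.           0.           1.        ]] -0.03333075088240776 [-0.33543334 -0.81070648  0.79093206] [-1.96075913  0.76508869 -0.4297206 ]
```

View pics/scene0.png

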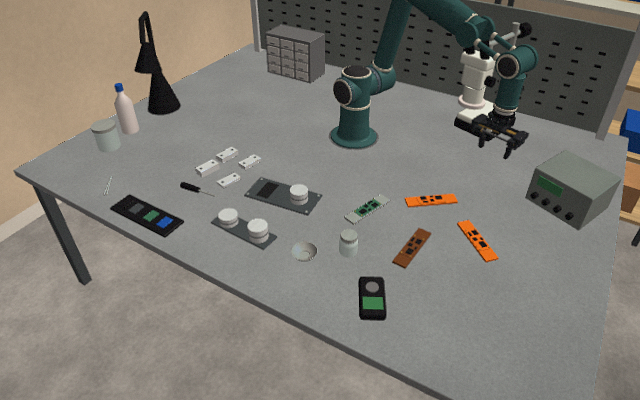

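View pics/side0.png

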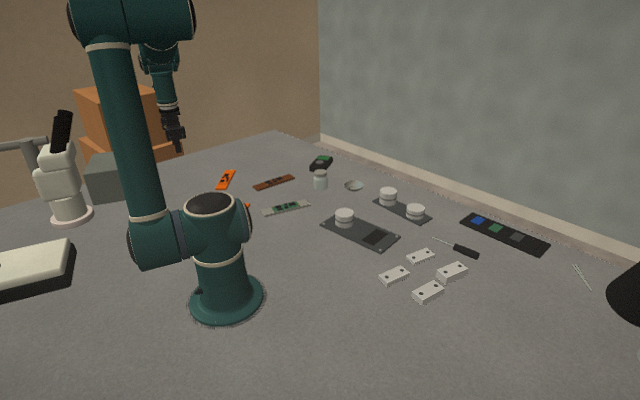

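The scene view shows the spacers at (207,168), (228,155), (250,161) and (229,180). The base is at (283,195), with its black field at (268,188) and a riser at (299,195). The spare risers are at (228,217) and (258,231).

Carrier look-alikes:
- Orange at (431,200) and (477,240).
- Brown at (412,247).
- Bare steel with a green board at (367,208), which I choose.

The side view shows the same layout: carrier (287,208), base (360,230), spacers around (425,270).

```bash
cat > h.py <<'E'
import numpy as np, cv2
from scipy.spatial.transform import Rotation as R
def pose(c,tool=None):
    "camera pose (R,p) in the world; tool=(pos,rotvec) for the wrist camera"
    if "T_tool_cam" in c:
        T=np.asarray(c["T_tool_cam"]); Rt=R.from_rotvec(tool[1]).as_matrix()
        return Rt@T[:3,:3], Rt@T[:3,3]+tool[0]
    o=np.asarray(c["orientation"]); return (R.from_rotvec(o).as_matrix() if o.shape==(3,) else o), np.asarray(c["position"])
def slopes(c,uv):
    return cv2.undistortPoints(np.float64(uv).reshape(-1,1,2),np.asarray(c["intrinsics"]),np.array([c["k1"],0,0,0.]))[:,0]
def on_plane(c,uv,z,tool=None):
    Rm,p=pose(c,tool); s=slopes(c,uv); d=np.c_[s,np.ones(len(s))]@Rm.T
    return p+d*((z-p[2])/d[:,2])[:,None]
def cloud(c,tool=None):
    "world point per pixel from the depth map (400x640x3, nan where none)"
    Rm,p=pose(c,tool); v,u=np.mgrid[0:400,0:640]; s=slopes(c,np.c_[u.ravel(),v.ravel()])
    z=c["z_map"].ravel().astype(float); z[z==0]=np.nan
    return ((np.c_[s,np.ones(len(s))]*z[:,None])@Rm.T+p).reshape(400,640,3)
E
python3 - <<'E'
import pickle,numpy as np,cv2
from h import *
S=pickle.load(open("scene0.pkl","rb")); D=pickle.load(open("side0.pkl","rb"))
pts=dict(sp_a=(207,168),sp_b=(228,155),sp_c=(250,161),sp_d=(229,180),base=(283,195),field=(268,188),riser=(299,189),carrier=(367,208),jar=(348,240),dish=(305,251),scr=(197,189),rs1=(228,213),rs2=(258,226))
P=cloud(S)
for k,(u,v) in pts.items(): print(k,on_plane(S,[(u,v)],0.02)[0].round(3),np.nanmedian(P[v-2:v+3,u-2:u+3].reshape(-1,3),0).round(3))
Q=cloud(D)
print("side")
for k,(u,v) in dict(sp1=(394,275),sp2=(420,256),sp3=(428,292),sp4=(452,272),field=(380,237),riser=(344,212),carrier=(287,208)).items(): print(k,np.nanmedian(Q[v-2:v+3,u-2:u+3].reshape(-1,3),0).round(3))
w=cv2.resize(S["image"][130:280,150:450],None,fx=2.6,fy=2.6,interpolation=cv2.INTER_CUBIC); cv2.imwrite("pics/crop.png",w)
E
```

```text
sp_a [ 0.564 -0.391  0.02 ] [ 0.574 -0.378  0.03 ]
sp_b [ 0.443 -0.378  0.02 ] [ 0.445 -0.375  0.023]
sp_c [ 0.43  -0.268  0.02 ] [ 0.43  -0.268  0.018]
sp_d [ 0.581 -0.257  0.02 ] [ 0.572 -0.266  0.011]
base [ 0.548 -0.015  0.02 ] [ 0.537 -0.024  0.009]
field [ 0.542 -0.091  0.02 ] [ 0.531 -0.099  0.009]
riser [0.484 0.017 0.02 ] [0.522 0.044 0.057]
carrier [0.449 0.298 0.02 ] [0.443 0.295 0.014]
jar [0.636 0.319 0.02 ] [0.689 0.345 0.078]
dish [0.757 0.22  0.02 ] [0.745 0.212 0.005]
scr [ 0.692 -0.328  0.02 ] [ 0.692 -0.327  0.019]
rs1 [ 0.74  -0.129  0.02 ] [ 0.761 -0.108  0.044]
rs2 [0.74  0.009 0.02 ] [0.774 0.04  0.062]
side
sp1 [ 0.419 -0.283  0.019]
sp2 [ 0.56  -0.278  0.012]
sp3 [ 0.425 -0.4    0.023]
sp4 [ 0.546 -0.403  0.029]
field [ 0.552 -0.112  0.009]
riser [0.524 0.041 0.057]
carrier [0.434 0.275 0.01 ]
```

View pics/crop.png

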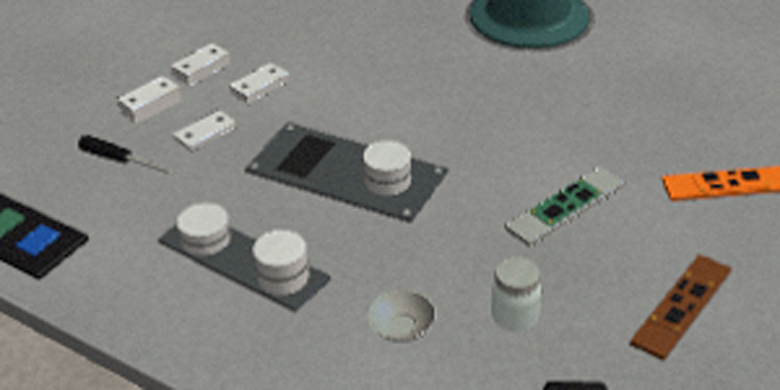

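The crop confirms the steel carrier with the green board at scene (367,208). The riser on the base stands about 49 mm above the base top, so it is the 48 mm one, and the spares read 36 and 54. I therefore need spacers 30 and 18: sp_a has its top at 30 mm and sp_c at 18 mm. Next I fit rectangles from the depth clouds.

```bash
cat > fit.py <<'E'
import pickle
from h import *
C=[pickle.load(open(f,"rb")) for f in("scene0.pkl","side0.pkl")]
def rect(P,xy,r,zlo,zhi,extra=None):
    m=(np.hypot(P[...,0]-xy[0],P[...,1]-xy[1])<r)&(P[...,2]>zlo)&(P[...,2]<zhi)
    if extra is not None: m&=extra
    n,l,st,_=cv2.connectedComponentsWithStats(m.astype(np.uint8)); k=1+np.argmax(st[1:,4]); q=P[l==k]
    (c,s,a)=cv2.minAreaRect((q[:,:2]*1000).astype(np.float32))
    if s[0]<s[1]: s=s[::-1]; a+=90
    return np.array([c[0]/1000,c[1]/1000,np.median(q[:,2])]).round(4),np.round(s,0),round((a+90)%180-90,1),len(q)
for n,c in zip(("scene","side"),C):
    P=cloud(c); hsv=cv2.cvtColor(c["image"],cv2.COLOR_BGR2HSV); print(n)
    for k,xy,h in(("s30",(.56,-.39),.03),("s24",(.436,-.387),.024),("s18",(.425,-.275),.018),("s12",(.567,-.27),.012)):
        print(k,rect(P,xy,.07,h-.005,h+.006,hsv[...,2]>100))
    print("base",rect(P,(.54,-.03),.2,.004,.013,hsv[...,2]<90))
    print("field",rect(P,(.54,-.1),.08,.003,.014,hsv[...,2]<45))
    print("riser",rect(P,(.523,.042),.06,.051,.062))
    print("carrier",rect(P,(.44,.285),.13,.005,.022))
E
python3 fit.py
```

```text
scene
s30 (array([ 0.5621, -0.3903,  0.0309]), array([95., 57.]), -13.3, 147)
s24 (array([ 0.436 , -0.3907,  0.024 ]), array([92., 57.]), -8.0, 124)
s18 (array([ 0.426 , -0.2762,  0.0188]), array([96., 53.]), -11.0, 130)
s12 (array([ 0.5721, -0.2754,  0.0123]), array([100.,  62.]), -19.2, 169)
base (array([ 0.5366, -0.0247,  0.0085]), array([282., 137.]), -83.6, 1075)
field (array([ 0.5408, -0.0957,  0.009 ]), array([96., 53.]), 7.8, 169)
riser (array([0.5295, 0.0435, 0.0561]), array([71., 69.]), 76.6, 173)
carrier (array([0.4404, 0.2934, 0.0116]), array([207.,  68.]), -15.3, 496)
side
s30 (array([ 0.5604, -0.3967,  0.0292]), array([94., 48.]), -14.4, 293)
s24 (array([ 0.4354, -0.3945,  0.0234]), array([92., 48.]), -9.1, 346)
s18 (array([ 0.4242, -0.2774,  0.0181]), array([93., 50.]), -10.1, 304)
s12 (array([ 0.5688, -0.274 ,  0.0121]), array([93., 50.]), -14.4, 256)
base (array([ 0.5318, -0.0291,  0.0089]), array([279., 133.]), -83.6, 1244)
field (array([ 0.5306, -0.0999,  0.0091]), array([56., 49.]), 6.2, 51)
riser (array([0.5257, 0.0407, 0.0568]), array([71., 69.]), -7.9, 167)
carrier (array([0.4404, 0.2975, 0.0118]), array([209.,  87.]), -12.7, 375)
```

```bash
cat >> h.py <<'E'
from cell import manip,inverse_kinematics,cams
def rotv(phi):
    "tool down, jaws along direction phi (deg, mod 180); picks the turn with the smaller wrist angle"
    c,s=np.cos(np.radians(phi)),np.sin(np.radians(phi))
    return R.from_matrix(np.array([[0,c,s],[0,s,-c],[-1,0,0]])).as_rotvec()
def best(pos,phi):
    o=[(abs(q[5]),rotv(p),q) for p in(phi,phi+180) for q in[inverse_kinematics(pos,rotv(p))] if q is not None]
    return min(o,key=lambda t:t[0])[1]
def look(name):
    manip.dwell(.2); s=manip.state(); t=(s["tool_pos"],s["tcp_rot"]); c=cams.capture("wrist"); cv2.imwrite(f"pics/{name}.png",c["image"])
    return c,t,cloud(c,t)
def rect(P,xy,r,zlo,zhi,extra=None):
    m=(np.hypot(P[...,0]-xy[0],P[...,1]-xy[1])<r)&(P[...,2]>zlo)&(P[...,2]<zhi)
    if extra is not None: m&=extra
    n,l,st,_=cv2.connectedComponentsWithStats(m.astype(np.uint8)); k=1+np.argmax(st[1:,4]); q=P[l==k]
    (c,s,a)=cv2.minAreaRect((q[:,:2]*1000).astype(np.float32))
    if s[0]<s[1]: s=s[::-1]; a+=90
    return np.array([c[0]/1000,c[1]/1000,np.median(q[:,2])]).round(4),np.round(s,0),round((a+90)%180-90,1),len(q)
E
python3 - <<'E'
from h import *
p=[.52,-.33,.27]; manip.move_pose(p,best(p,76))
c,t,P=look("w1"); print(t,c["T_tool_cam"]); v=c["image"].max(2)
for k,xy,h in(("s30",(.56,-.39),.03),("s24",(.436,-.387),.024),("s18",(.425,-.275),.018),("s12",(.567,-.27),.012)):
    try: print(k,rect(P,xy,.07,h-.005,h+.006,v>100))
    except Exception as e: print(k,e)
s=manip.state(); print(s["clock"],s["joint_pos"])
E
```

```text
(array([ 0.52022358, -0.32967617,  0.2699811 ]), array([-2.09188835,  0.25613889,  2.09183036])) [[ 1.17527243e-03 -3.05620133e-01  9.52152799e-01 -1.45644777e-01]
 [ 9.99998957e-01  1.15903165e-03 -8.62306759e-04 -2.23186658e-05]
 [-8.40036919e-04  9.52152819e-01  3.05621177e-01 -7.81038769e-02]
 [ 0.00000000e+00  0.00000000e+00  0.00000000e+00  1.00000000e+00]]
s30 (array([ 0.5617, -0.3935,  0.0296]), array([90., 45.]), -14.2, 2464)
s24 (array([ 0.4363, -0.3913,  0.0237]), array([90., 45.]), -9.9, 1825)
s18 (array([ 0.4254, -0.2755,  0.0178]), array([90., 45.]), -11.2, 1648)
s12 (array([ 0.5699, -0.2714,  0.0118]), array([90., 45.]), -13.9, 2152)
3.9667 [-6.05445572e-01  1.35357294e-01  1.69900849e+00  1.53314456e-05
  1.30728203e+00  1.20920248e+00]
```

View pics/w1.png

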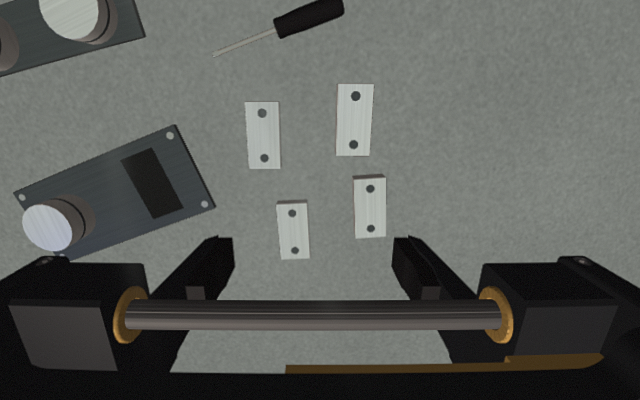

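The wrist view shows the four spacers, whose tops measure exactly 90x45 mm, with the base's black field at (153,183). Next I pick the 30 mm spacer and place it.

```bash
cat >> h.py <<'E'
def pick(xy,phi,z,width,force=25,lift=.13):
    r=best([*xy,z+.08],phi); manip.move_pose([*xy,z+.08],r); manip.move_linear([*xy,z],rate=.1)
    manip.set_gripper(width-.012,force); manip.move_linear([*xy,lift],rate=.15)
    s=manip.state(); print("picked",s["gripper_width"],s["contact_force"],s["clock"])
def place(xy,phi,z,hover=.06,open_=None):
    r=best([*xy,z+hover],phi); manip.move_pose([*xy,z+hover],r); manip.move_linear([*xy,z+.004],rate=.1); f0=manip.state()["contact_force"][2]
    while manip.state()["tool_pos"][2]>z-.003:
        p=manip.state()["tool_pos"]; manip.move_linear([*xy,p[2]-.001],rate=.02)
        if manip.state()["contact_force"][2]-f0>2: break
    s=manip.state(); print("set down at",s["tool_pos"],"df",s["contact_force"][2]-f0)
    manip.set_gripper(open_ or .08); manip.move_linear([*xy,z+.10],rate=.15); print(manip.state()["clock"])
E
python3 - <<'E'
from h import *
c,t,P=look("w2"); hsv=cv2.cvtColor(c["image"],cv2.COLOR_BGR2HSV)
print("field",rect(P,(.542,-.0957),.065,.003,.013,hsv[...,2]<50)); print("riser",rect(P,(.527,.0425),.06,.051,.062))
pick((.5617,-.3935),75.8,.004,.045)
E
```

```text
field (array([ 0.5423, -0.0952,  0.0084]), array([96., 53.]), 5.9, 2244)
riser (array([0.5271, 0.0429, 0.0559]), array([70., 70.]), -67.0, 1905)
picked 0.0447993458318092 [-0.85344841 -0.20164025 -4.17104844] 7.7
```

Run:
```python
from h import *
place((.5423,-.0952),96.3,.012)
pick((.4254,-.2755),78.8,.003,.045,lift=.15)
place((.5423,-.0952),96.3,.041)
p=[.5,.05,.30]; manip.move_pose(p,best(p,96.3))
c,t,P=look("w3"); hsv=cv2.cvtColor(c["image"],cv2.COLOR_BGR2HSV)
print("top",rect(P,(.5423,-.0952),.07,.048,.062)); print("riser",rect(P,(.527,.0425),.06,.051,.062))
```

```text
set down at [ 0.54265316 -0.095287    0.01205345] df 7.814870822855231
12.575
picked 0.04459375982381576 [-1.25791251 -0.03135512 -2.59757857] 16.1583
set down at [ 0.54261874 -0.09526674  0.04120099] df 7.6911512729751195
20.75
top (array([ 0.5431, -0.094 ,  0.0554]), array([90., 46.]), 6.7, 2452)
riser (array([0.527 , 0.044 , 0.0557]), array([69., 69.]), -21.5, 2241)
```

View pics/w3.png

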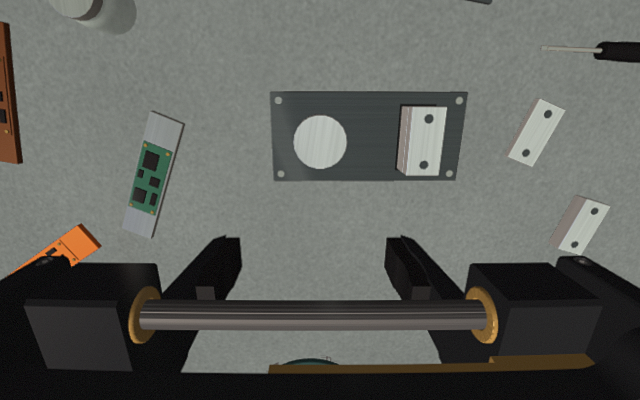

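The stack sits on the field at (423,140) with its top at 55.4 mm, against 55.7 mm for the riser at (320,142). The carrier is at (153,175) and clear of its neighbours. I move over it and measure.

Run:
```python
from h import *
p=[.44,.28,.24]; manip.move_pose(p,best(p,75))
c,t,P=look("w4")
print("carrier",rect(P,(.44,.295),.125,.0055,.022), manip.state()["clock"])
for r in (.045,): print("board",rect(P,(.44,.295),.07,.0125,.022))
```

```text
carrier (array([0.4381, 0.2944, 0.0108]), array([200.,  50.]), -16.8, 5933) 24.1167
board (array([0.4683, 0.2896, 0.0146]), array([32., 32.]), -8.9, 331)
```

View pics/w4.png

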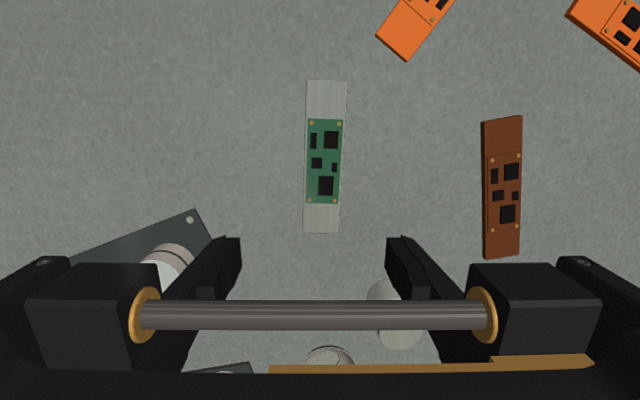

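The carrier at (325,155) measures 200x50 mm at (0.438, 0.294), turned −16.8°, with the jar well clear. I pick it up and lay it across.

Run:
```python
from h import *
pick((.4381,.2944),73.2,.002,.050,force=45,lift=.17)
c,t,P=look("w5"); print("w",manip.state()["gripper_width"])
mid=(.5349,-.0258); z=.058
r=best([*mid,.17],6.3); manip.move_pose([*mid,.17],r); print(manip.state()["gripper_width"],manip.state()["clock"])
place(mid,6.3,z,hover=.04,open_=.075)
p=[.5,-.026,.30]; manip.move_pose(p,best(p,96.3))
c,t,P=look("w6")
print("carrier",rect(P,mid,.13,.061,.08),manip.state()["clock"])
m=(np.hypot(P[...,0]-mid[0],P[...,1]-mid[1])<.1)&(P[...,2]>.062)&(P[...,2]<.08)
q=P[m]; d=np.array([np.cos(np.radians(96.3)),np.sin(np.radians(96.3))]); s=(q[:,:2]-mid)@d
print("end heights",np.median(q[s<-.07,2]),np.median(q[s>.07,2]))
```

```text
picked 0.0493032756617708 [ 0.35431718 -1.33698734 -3.67930978] 27.575
w 0.04943529342034513
0.04899530911579413 29.0917
set down at [ 0.53499091 -0.02579543  0.05827153] df 9.879486655414398
32.8583
carrier (array([ 0.5341, -0.0258,  0.0668]), array([201.,  50.]), -83.7, 6226) 34.5
end heights 0.06566208848811073 0.06581491144386581
```

View pics/w6.png

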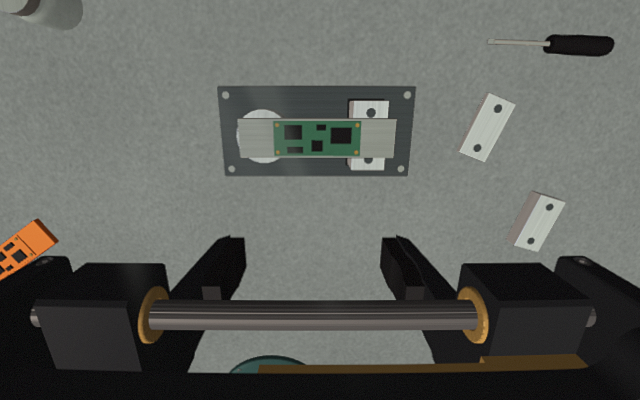

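The carrier lies at (317,138), board side up, across the riser and the stack. Both ends read about 65.7 mm, it is within 1 mm of mid, and its angle matches the base. I hand the job in.

```bash
python3 -c "
from cell import order,manip
print(order.close_job(),manip.state()['clock'])"
```

```text
the job is handed in; nothing more can be done
the job is handed in; nothing more can be done
```

The carrier now lies level across the riser and the spacer stack, and the job is handed in; it reports no verdict. The riser on the base measured as the 48 mm one, so I stacked the 30 mm and then the 18 mm spacer on the black rectangle. I then lowered the bare-steel carrier across, board side up, and let go.

**Last checks with the wrist camera:**
- **Stack:** its top is at 55.4 mm against 55.7 mm for the riser. Its centre is about 1.5 mm from the field's centre.
- **Carrier position:** its centre is about 1 mm from mid, and its measured angle agrees with the base's to the rounding (0.1°).
- **Carrier level:** its two ends read 65.7 and 65.8 mm.
- **Time and clearance:** the clock read 34.5 s at the last check, with the arm well clear of everything.

No check failed or disagreed. I did not re-measure the jar, dish and screwdriver; the arm registered no sign of touching them.

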